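# Re-align the light gate of the packing conveyor

### The job

Pull the light gate's service tray out of its white cover to the stop, then turn the two mirror screws on it until the red spot lies wholly inside the black ring on the white card. Leave the tray out and do not disturb the other things on the bench.

Things in the scene. Friction and masses are not known exactly. Their poses are not given: they have to be found in the camera images.
- cover_front (a point): the fixed white sheet-metal cover of the light gate, 250 (x) x 290 (y) x 135 mm high, open at the front; this point is the middle of the lower edge of its open front, on the bench. Its axes are the cover's: -x points out of the open front, the way the tray is pulled, z up. An amber lamp, 52 mm tall, is fixed on the rear of its top.
- tray (a joint): how far the service tray has been pulled out along the cover's -x axis, 0 = closed, 0.200 m = at its stop; it starts closed or slightly ajar and stays where it is left. It slides with 4 N of friction. Its blue front panel is 12 mm thick, 290 mm wide, its top 125 mm above the bench.
- tray_handle (a point): middle of the round steel handle bar on the tray's blue front panel: 12 mm thick, 100 mm long, along the cover's y, 105 mm above the bench, its axis 35 mm in front of the panel. The point moves with the tray; its axes are the cover's.
- bracket (a point): front end of the dark steel bracket under the knobs, on the line through both knob axes, 82 mm above the bench; axes as the cover's. The yellow knob (rear mirror screw; size, height, stiffness, travel as the green) is 115 mm along its +x. 1 rad of yellow knob swings the red spot 0.064 rad in the same sense about the green knob's axis: clockwise from above moves it to +x.
- screw_b_grip (a point): centre of the green round knob, 80 mm in front (-x) of the yellow one, (30 mm across, 26 mm high, top 120 mm above the bench, vertical axis) of the front mirror screw, 55 mm behind the front panel. Counter-clockwise from above moves the red spot straight away from this knob's axis (nearly the cover's +y), clockwise towards it, 7 mm per rad. It takes 0.06 N m, has 7.6 rad of travel, stays put.
- guard_pin (a point): top of the foremost of four steel guard pins, 9 mm thick and as tall as the knobs (120 mm above the bench): each knob has one 25 mm before and one 25 mm behind its axis, along the cover's x. So fingers can stand only at a knob's two y sides and turn it about 0.8 rad either way; several regrasps are needed.
- spot (a point): centre of the red light spot (8 mm across) on the white card, 19 mm above the bench; the card, 100 x 100 mm, lies on the tray beside the screws, on their +y side.
- mark (a point): centre of the black ring on the white card (16 mm inside, 22 mm outside diameter), 110 mm from the green knob's axis along the cover's +y; the point's axes are the cover's.
- screwdriver: loose screwdriver lying beside the tray's path, to be left alone; origin at its underside
- tape_roll: loose amber roll of tape lying flat, 96 mm across, 24 mm high, to be left alone; origin at the centre of its underside
- spray_bottle: loose blue bottle, 60 mm across, 150 mm high, to be left alone; origin at the centre of its underside
- tin: loose tin, 74 mm across, 80 mm high, to be left alone; origin at the centre of its underside
- dispenser: loose black tape dispenser, 160 x 60 x 97 mm, to be left alone; origin at the centre of its underside

How it is judged (in metres and radians):
On the way, in this order (a step that is already met when the one before it is completed fails the run):
1. the tray is pulled out to its stop (value of joint tray above 0.19 m), for 0.2 s.
2. the red spot is inside the ring (horizontal distance between spot and mark below 0.004 m), for 0.2 s.
At the end, for the whole second after the job is handed in: The tray is at its stop (pulled out at least 190 of 200 mm) and at rest, and the red spot lies wholly inside the black ring (its centre within 4 mm of the ring's centre) (value of joint tray above 0.19 m and velocity of joint tray between -0.01 and 0.01 m/s and horizontal distance between spot and mark below 0.004 m); the robot touches nothing.
It fails at once if a bystander is shifted more than 30 mm (distance of any of screwdriver, tape_roll, spray_bottle, tin, dispenser from where it was at the start of the episode above 0.03 m).
It fails at once if the bottle or the tin is knocked over (angle between any of spray_bottle, tin's own z axis and vertical above 0.6 rad).
It also fails if it takes over 72 s, if anything falls off the work surface, if the arm or the gripper's body presses on something with over 40 N, if the wrist force passes 120 N, or if a joint passes its speed limit or range.

### The arm

A 6-joint arm with a two-finger parallel gripper is mounted at the origin on the work surface. World frame = base frame: x ahead of the robot, y to its left, z up, the work surface at z = 0. Lengths are in m, angles in degrees, forces in N, time in s.
With the tool pointing down it reaches from about 0.3 to 0.75 m from the base axis. Payload 8.5 kg.
Tool frame: the origin (TCP) lies at the very end of the fingers, on their centre line; the grasp point (between the pads) lies 19 mm behind it (env.grip_point_offset is the distance from the TCP to the grasp point, in m); z points along the fingers, y is the direction in which the jaws open and shut (so a half turn about z gives the same grasp; the last joint's range is limited). The gripper opens to 85 mm and grips with 20 to 120 N. Pads are 22 mm wide; open, the fingers measure 114 mm over their backs; the gripper's body (76 mm by 85 mm) begins 54 mm behind the grasp point. The pads swing forward as they close: fully open they stand 13 mm farther back than shut.
Start: joints at [57.622, 21.807, 74.336, -0, 83.858, -12.336], TCP at [0.188, 0.517, 0.231] pointing down, gripper open.
Joint ranges: [-178.18, 178.18], [-50.72, 133.34], [12.68, 142.11], [-81.47, 261.47], [9.98, 163.14], [-165.26, 165.26]. Speed limits (degrees/s): [136.94, 136.94, 180, 180, 180, 180].

### API

Orientations are given as a 3x3 rotation matrix whose columns are the frame's x, y, z axes.
In Python, from rig import env gives the robot as it stands.
- The arm moves only by the tool move_arm, never from a script. Its argument "moves" is a list of rows, each a list of 4 numbers: the shift along the tool's x, y, z in mm, then the turn about the tool's z in rad. In form: [[tx, ty, tz, spin], ...]. A call has 1 to 20 rows; each row is the pose to reach, as a shift and turn from the pose commanded when the call began, along the tool's axes at that moment; what a row does not reach only later rows make up. A row lasts 1/10 s, in which the tool goes at most 50 mm and 8.59 degrees, less where a joint would pass 70% of its speed; a pose out of reach is approached as far as the arm can. A call with a gripper value outside its range is refused whole. "grip" is the closure, from 0 (fully open) to 1 (shut), set as the call begins (left out, the last holds). The fingers move at their own pace and stop on an object; "grip_force" is the grip in N (left out, the last holds). Time passes only in rows, so rows that repeat a pose let the fingers close. It gives the time, the measured TCP pose, the force and the opening at its end, in the units of the state.
- env.observe(): the state, without advancing time (a new reading comes with each control period).
- env.get_image(name): name is "side" or "top" or "wrist"; returns the picture (420x560x3 uint8, red, green, blue); there is no depth.
- env.get_calibration(name): a dict with "fovy" (degrees; the focal length in pixels is half the picture's height over the tangent of half this angle, whatever the lens; pixels are square), "cx", "cy" (the principal point, pixels), "extrinsics" (4x4, takes a point from world to camera coordinates); the wrist camera has in their place "tool_from_camera" (4x4, takes a point from camera to tool coordinates, whose origin is the TCP and whose axes are the flange's). Camera axes: x right, y up, looking along -z (the intrinsics and any distortion apply to the point x, -y, -z); pixel columns grow to the right and rows downward; lengths in m; the calibration is good to about 2 mm. A picture is of the moment at which its call begins: read the wrist's pose just before it. get_calibration takes no time and is no camera call.
- env.close_job(): hands the job in, once; it reports no verdict.
Trained networks look in the newest picture that a camera, given by its name, has taken for a name from the list of things; names that differ only in an ending like _2 or _b are one class to them, and where a whole thing is asked for, a point or a joint stands for the part that bears it (a point fixed in the world has none). Each returns a list of dicts, best first, with "conf" (0 to 1); they miss things now and then, are a little off and sometimes report something else, mostly with a low value. They report only what shows in the picture. A call takes as long as a camera call.
- env.silhouettes(camera, name): "region" (420x560 bool, what is visible of it) and "point" ([row, column] in pixels, amid what is visible of it).
- env.tip_of(camera, name): "point" ([row, column] in pixels: a listed point, or the origin of a listed thing).
The state is a dict: "time_s": time; "q": joint angles; "qvel": joint speeds; "joint_efforts": joint torques, N m; "position": TCP position; "tool_rot": TCP orientation; "ft_force": force on the tool from outside, world axes, zero at the start; "wrist_torque": the same for the moment, N m; "grip_width": finger opening in m.
Only numpy, scipy, OpenCV 4.12 (cv2) and the standard library are available. Lean on these libraries where they do the work, as an engineer would, in place of code of your own. Each camera call takes 0.05 s, during which the arm holds its last target.

## Working session

There is one attempt and no reset: what is moved stays moved. The work goes in short steps, Python scripts to look and compute and a tool call to move; the robot and the scene stay as the last step left them, time stands still between calls to the robot, and variables do not carry over. Pictures are saved under pics/ and viewed, and the job is handed in when it is done.

Besides the shell and the picture viewer there is one more tool, called after "Request:" in YAML: its name, and indented under it one key for each argument. move_arm: Moves the arm, as the interface text tells. Its arguments: {"type":"object","properties":{"moves":{"type":"array"},"grip":{"type":"number"},"grip_force":{"type":"number"}},"required":["moves"]}

```bash
ls; mkdir -p pics; cat > h.py <<'E'
import numpy as np, cv2
from rig import env
def shot(n,f):
    im=env.get_image(n); cv2.imwrite('pics/'+f,im[:,:,::-1]); return im
E
python3 - <<'E'
from h import *
s=env.observe(); print(s)
for n in ('side','top','wrist'):
    shot(n,n+'0.png'); print(n,env.get_calibration(n))
E
```

```text
pics
{'time_s': 0.0, 'q': array([ 5.76219947e+01,  2.18422093e+01,  7.43856035e+01,  4.36124042e-04,
        8.38577948e+01, -1.23362486e+01]), 'qvel': array([ 0.05387739,  0.10393382, -0.06519605,  0.02762329, -0.0376894 ,
       -0.0176216 ]), 'joint_efforts': array([-1.68636320e-04, -4.48467851e+01, -2.31276709e+01, -2.52638119e-04,
        4.81223702e-03, -8.93468467e-06]), 'position': array([0.18833076, 0.51643741, 0.23069535]), 'tool_rot': array([[-9.39442697e-01,  3.42705075e-01, -8.06504601e-04],
       [ 3.42705869e-01,  9.39441912e-01, -1.25779417e-03],
       [ 3.26611777e-04, -1.45801941e-03, -9.99998884e-01]]), 'ft_force': array([-0.49351414, -0.67892405,  0.16646359]), 'wrist_torque': array([ 0.00535618, -0.00533082, -0.03358179]), 'grip_width': 0.08563006140560027}
side {'fovy': 51.736109545113635, 'cx': 281.19021726823786, 'cy': 210.56664280131787, 'extrinsics': array([[ 0.70414017,  0.7100528 ,  0.00341122, -0.40570783],
       [-0.49143433,  0.48386327,  0.72413302,  0.20670655],
       [ 0.51252212, -0.51156754,  0.68965189, -1.40662254],
       [ 0.        ,  0.        ,  0.        ,  1.        ]])}
top {'fovy': 57.45782212955289, 'cx': 275.755148217212, 'cy': 210.6065202087953, 'extrinsics': array([[ 0.00184802, -0.99965119, -0.02634557,  0.00336507],
       [ 0.99212982, -0.00146563,  0.12520491, -0.56732455],
       [-0.12519985, -0.02636961,  0.99178104, -0.93467735],
       [ 0.        ,  0.        ,  0.        ,  1.        ]])}
wrist {'fovy': 62.889136749411364, 'cx': 277.43537970689334, 'cy': 209.71721477252822, 'tool_from_camera': array([[-4.82756892e-05,  9.55351022e-01,  2.95473216e-01,
         7.54608949e-02],
       [ 9.99999933e-01,  1.53718682e-04, -3.33632994e-04,
        -8.05764833e-04],
       [-3.64156376e-04,  2.95473180e-01, -9.55350965e-01,
        -1.42601204e-01],
       [ 0.00000000e+00,  0.00000000e+00,  0.00000000e+00,
         1.00000000e+00]])}
```

View pics/side0.png

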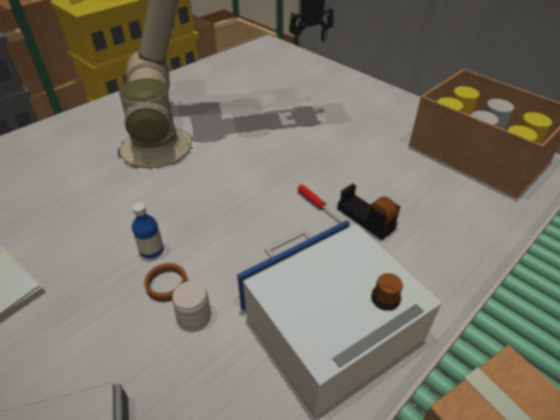

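View pics/top0.png

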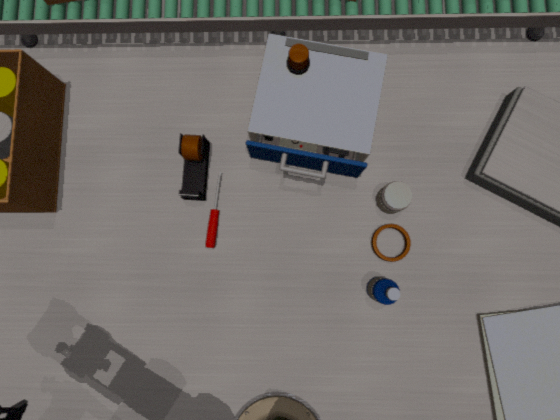

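```bash
cat >> h.py <<'E'
def ray(cam,rc,state=None):
    c=env.get_calibration(cam); f=210/np.tan(np.radians(c['fovy']/2))
    d=np.array([(rc[1]-c['cx'])/f,-(rc[0]-c['cy'])/f,-1.])
    if cam=='wrist':
        s=state; T=c['tool_from_camera']; R=s['tool_rot']
        return s['position']+R@T[:3,3], R@T[:3,:3]@d
    E=np.array(c['extrinsics']); R=E[:3,:3]; t=E[:3,3]
    return -R.T@t, R.T@d
def atz(cam,rc,z,state=None):
    o,d=ray(cam,rc,state); return o+d*(z-o[2])/d[2]
def proj(cam,p,state=None):
    c=env.get_calibration(cam); f=210/np.tan(np.radians(c['fovy']/2))
    if cam=='wrist':
        T=c['tool_from_camera']; q=T[:3,:3].T@(state['tool_rot'].T@(np.array(p)-state['position'])-T[:3,3])
    else:
        E=c['extrinsics']; q=E[:3,:3]@p+E[:3,3]
    return np.array([c['cy']+f*(-q[1])/(-q[2]), c['cx']+f*q[0]/(-q[2])])
E
python3 - <<'E'
from h import *
H=dict(cover_front=0,tray_handle=.105,screwdriver=0,tape_roll=0,spray_bottle=0,tin=0,dispenser=0)
for cam in('top','side'):
    for n,z in H.items():
        r=env.tip_of(cam,n)
        for d in r[:2]:
            print(cam,n,round(d['conf'],2),np.round(d['point']),np.round(atz(cam,d['point'],z),3))
E
```

```text
top cover_front 0.92 [159. 307.] [ 0.711 -0.078  0.   ]
top cover_front 0.75 [243. 389.] [ 0.487 -0.288 -0.   ]
top tray_handle 0.65 [170. 301.] [ 0.657 -0.058  0.105]
top screwdriver 0.61 [209. 219.] [0.576 0.155 0.   ]
top tape_roll 0.81 [242. 387.] [ 0.489 -0.283  0.   ]
top spray_bottle 0.79 [287. 377.] [ 0.375 -0.254 -0.   ]
top tin 0.66 [197. 389.] [ 0.608 -0.291  0.   ]
top dispenser 0.95 [173. 199.] [0.674 0.211 0.   ]
side tray_handle 0.94 [243. 287.] [ 0.658 -0.063  0.105]
side screwdriver 0.75 [206. 325.] [0.568 0.179 0.   ]
side tape_roll 0.68 [244. 284.] [ 0.589 -0.005  0.   ]
side tape_roll 0.57 [287. 168.] [ 0.495 -0.291  0.   ]
side spray_bottle 0.89 [250. 157.] [ 0.381 -0.245  0.   ]
side spray_bottle 0.36 [272. 277.] [ 0.642 -0.079  0.   ]
side tin 0.97 [317. 192.] [ 0.601 -0.299  0.   ]
side dispenser 0.58 [219. 365.] [0.68  0.214 0.   ]
```

```bash
python3 - <<'E'
from h import *
im=cv2.imread('pics/top0.png'); cv2.imwrite('pics/topz.png',cv2.resize(im[20:200,230:400],None,fx=4,fy=4,interpolation=cv2.INTER_CUBIC)[:600])
im=cv2.imread('pics/side0.png'); cv2.imwrite('pics/sidez.png',cv2.resize(im[210:330,220:400],None,fx=4,fy=4,interpolation=cv2.INTER_CUBIC))
E
```

```text
(no output)
```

View pics/topz.png

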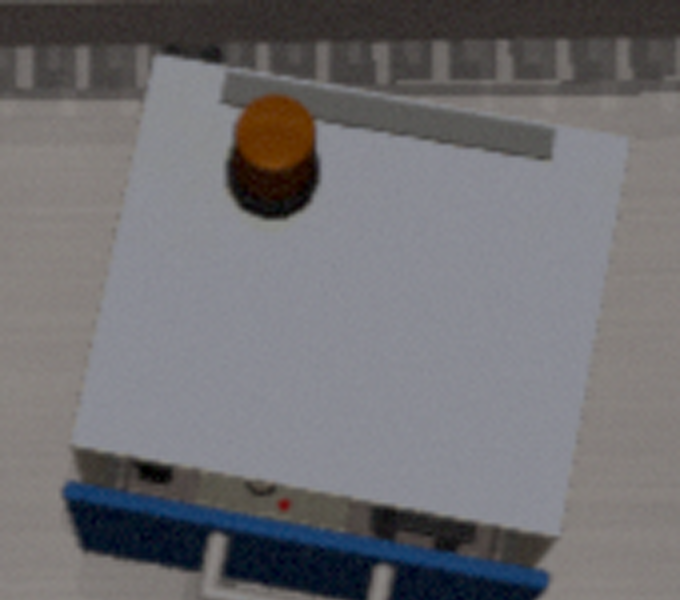

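View pics/sidez.png

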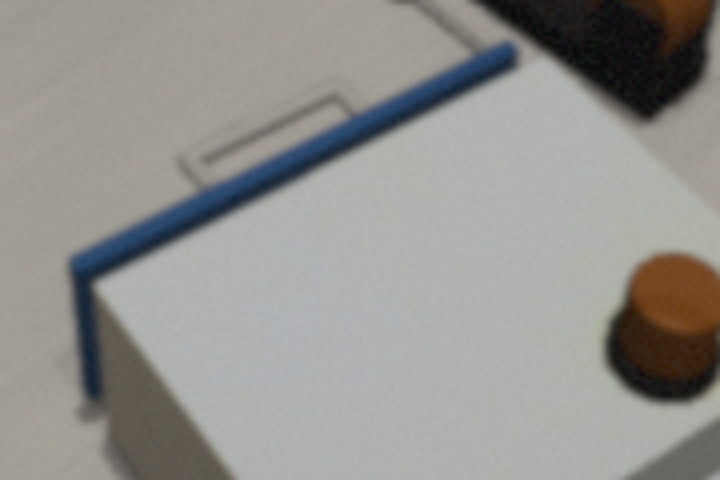

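```bash
python3 - <<'E'
from h import *
Z=lambda x,y:(20+y/4,230+x/4)
a=atz('top',Z(66,488),.125);b=atz('top',Z(548,577),.125)
print(a,b,np.linalg.norm(a-b),np.degrees(np.arctan2(*(a-b)[:2]))) # angle of +y axis
c=atz('top',Z(73,445),.135);d=atz('top',Z(556,535),.135)
e=atz('top',Z(155,55),.135);f=atz('top',Z(628,138),.135)
print(c,d,np.linalg.norm(c-d)); 
for u,v in((a,b),(c,d),(e,f)): print(np.degrees(np.arctan2(-(u-v)[0],(u-v)[1])))
for u,v in((c,e),(d,f)): print(np.degrees(np.arctan2((v-u)[1],(v-u)[0])))
S=lambda x,y:(210+y/4,220+x/4)
a2=atz('side',S(73,262),.125);b2=atz('side',S(510,45),.125);print(a2,b2,np.linalg.norm(a2-b2),np.degrees(np.arctan2(-(b2-a2)[0],(b2-a2)[1])))
print((a+b)/2,(a2+b2)/2)
h1=atz('top',Z(205,592),.105)
print(h1)
for p in ((185,162),(335,97)): print(atz('side',S(*p),.105))
E
```

```text
[0.71906799 0.07034817 0.125     ] [ 0.66407583 -0.21033762  0.125     ] 0.2860221215024337 11.08501990513536
[0.74182331 0.0654855  0.135     ] [ 0.68626786 -0.21344087  0.135     ] 0.28440522098529486
-11.08501990513536
-11.264530918705518
-11.425159694771656
-10.925229110199432
-11.538228699830867
[ 0.6643568  -0.20988607  0.125     ] [0.72126312 0.06803356 0.125     ] 0.2836858305516635 -11.571830471855936
[ 0.69157191 -0.06999473  0.125     ] [ 0.69280996 -0.07092625  0.125     ]
[ 0.66089723 -0.01127842  0.105     ]
[ 0.64251254 -0.1123198   0.105     ]
[ 0.66678293 -0.01823416  0.105     ]
```

```bash
cat >> h.py <<'E'
YAW=-11.3
def cov(): a=np.radians(YAW); return np.array([np.cos(a),np.sin(a),0]),np.array([-np.sin(a),np.cos(a),0])
def delta(p,yawdeg,s=None):
    s=s or env.observe(); R=s['tool_rot']; d=R.T@(np.array(p)-s['position'])*1000
    y=np.degrees(np.arctan2(R[1,1],R[0,1])); w=(yawdeg-y+180)%360-180
    print('shift',np.round(d,1),'spin',round(-np.radians(w),3),'t',s['time_s'],'q6',s['q'][5])
E
python3 - <<'E'
from h import *
delta([.655,-.062,.20],-11.3)
E
```

```text
shift [-636.6 -383.7   31.3] spin 1.418 t 0.85 q6 -12.334078484096954
```

Request:
move_arm:
  moves:
    - [-637,-384,31,1.418]
    - [-637,-384,31,1.418]
    - [-637,-384,31,1.418]
    - [-637,-384,31,1.418]
    - [-637,-384,31,1.418]
    - [-637,-384,31,1.418]
    - [-637,-384,31,1.418]
    - [-637,-384,31,1.418]
    - [-637,-384,31,1.418]
    - [-637,-384,31,1.418]
    - [-637,-384,31,1.418]
    - [-637,-384,31,1.418]
    - [-637,-384,31,1.418]
    - [-637,-384,31,1.418]
    - [-637,-384,31,1.418]
    - [-637,-384,31,1.418]
    - [-637,-384,31,1.418]
    - [-637,-384,31,1.418]
    - [-637,-384,31,1.418]
  grip: 0.7
  grip_force: 60

```text
time_s: 2.75
position: [0.6549, -0.0612, 0.2009]
tool_rot: [[0.194, 0.981, 0.0], [0.981, -0.194, 0.0], [0.0, 0.0, -1.0]]
ft_force: [-0.8, -0.0, -0.0]
grip_width: 0.0258
```

```bash
python3 - <<'E'
from h import *
s=env.observe(); shot('wrist','w1.png')
print(s['position'],s['grip_width'],s['ft_force'])
for d in env.tip_of('wrist','tray_handle')[:2]: print(d['conf'],d['point'],atz('wrist',d['point'],.105,s))
E
```

```text
[ 0.65488348 -0.06115616  0.20092547] 0.025805336998924174 [-0.77308794 -0.04426216 -0.03418801]
0.86 [214.0, 278.2] [ 0.65487889 -0.06349911  0.105     ]
```

View pics/w1.png

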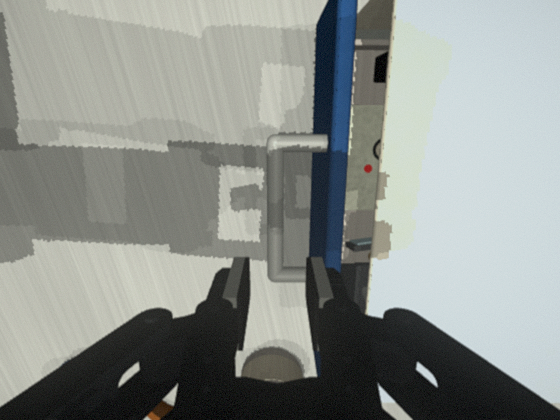

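Request:
move_arm:
  moves:
    - [0,0,30,0]
    - [0,0,60,0]
    - [0,0,80,0]
    - [0,0,95,0]
    - [0,0,105,0]
    - [0,0,113,0]
    - [0,0,113,0]
  grip: 0.77

```text
time_s: 3.55
position: [0.655, -0.0621, 0.0868]
tool_rot: [[0.195, 0.981, -0.001], [0.981, -0.195, 0.0], [0.0, -0.001, -1.0]]
ft_force: [-0.0, 0.2, -0.3]
grip_width: 0.0199
```

Request:
move_arm:
  moves:
    - [0,0,0,0]
    - [0,0,0,0]
    - [0,0,0,0]
    - [0,0,0,0]
  grip: 1
  grip_force: 60

```text
time_s: 3.95
position: [0.655, -0.0622, 0.0876]
tool_rot: [[0.196, 0.981, -0.0], [0.981, -0.196, 0.0], [0.0, -0.001, -1.0]]
ft_force: [-3.2, 1.6, -0.6]
grip_width: 0.0102
```

Request:
move_arm:
  moves:
    - [0,-8,0,0]
    - [0,-20,0,0]
    - [0,-36,0,0]
    - [0,-54,0,0]
    - [0,-72,0,0]
    - [0,-90,0,0]
    - [0,-108,0,0]
    - [0,-126,0,0]
    - [0,-142,0,0]
    - [0,-156,0,0]
    - [0,-166,0,0]
    - [0,-174,0,0]
    - [0,-180,0,0]
    - [0,-180,0,0]

```text
time_s: 5.35
position: [0.4785, -0.0267, 0.0875]
tool_rot: [[0.196, 0.981, 0.001], [0.981, -0.196, 0.001], [0.001, 0.001, -1.0]]
ft_force: [-0.4, 4.8, -1.6]
grip_width: 0.0101
```

Request:
move_arm:
  moves:
    - [0,-2,0,0]
    - [0,-4,0,0]
    - [0,-6,0,0]
    - [0,-6,0,0]

```text
time_s: 5.75
position: [0.4738, -0.0257, 0.0875]
tool_rot: [[0.196, 0.981, 0.002], [0.981, -0.196, 0.0], [0.001, 0.002, -1.0]]
ft_force: [2.0, 5.6, -5.1]
grip_width: 0.01
```

Request:
move_arm:
  moves:
    - [0,-2,0,0]
    - [0,-4,0,0]
    - [0,-6,0,0]
    - [0,-6,0,0]

```text
time_s: 6.15
position: [0.4735, -0.0257, 0.0877]
tool_rot: [[0.197, 0.98, 0.015], [0.98, -0.197, -0.002], [0.001, 0.015, -1.0]]
ft_force: [29.7, 5.6, -26.4]
grip_width: 0.0098
```

Request:
move_arm:
  moves:
    - [0,6,0,0]
    - [0,7,0,0]
    - [0,7,0,0]

```text
time_s: 6.45
position: [0.4746, -0.0259, 0.0875]
tool_rot: [[0.196, 0.981, 0.001], [0.981, -0.196, 0.001], [0.001, 0.001, -1.0]]
ft_force: [2.3, 5.5, -2.2]
grip_width: 0.0099
```

Request:
move_arm:
  moves:
    - [0,0,0,0]
    - [0,0,0,0]
    - [0,0,0,0]
    - [0,0,-10,0]
    - [0,0,-40,0]
    - [0,0,-80,0]
    - [0,0,-120,0]
    - [0,0,-140,0]
    - [0,0,-140,0]
  grip: 0.77

```text
time_s: 7.35
position: [0.4749, -0.0265, 0.2309]
tool_rot: [[0.196, 0.981, 0.007], [0.981, -0.196, -0.002], [-0.001, 0.007, -1.0]]
ft_force: [-0.2, -0.8, -0.5]
grip_width: 0.02
```

```bash
python3 - <<'E'
from h import *
s=env.observe(); print(s['position'],s['tool_rot'])
shot('top','top2.png');shot('side','side2.png');shot('wrist','w2.png')
for cam in('top','side','wrist'):
    for n,z in dict(cover_front=0,tray_handle=.105,bracket=.082,screw_b_grip=.107,guard_pin=.12,spot=.019,mark=.019).items():
        for d in env.tip_of(cam,n)[:2]:
            print(cam,n,round(d['conf'],2),np.round(d['point'],1),np.round(atz(cam,d['point'],z,s),4))
im=cv2.imread('pics/top2.png'); cv2.imwrite('pics/topz2.png',cv2.resize(im[110:250,220:380],None,fx=4,fy=4,interpolation=cv2.INTER_CUBIC))
E
```

```text
[ 0.4748619  -0.02650242  0.23088244] [[ 1.95709408e-01  9.80639276e-01  6.66624402e-03]
 [ 9.80661530e-01 -1.95698639e-01 -2.23740461e-03]
 [-8.89511954e-04  6.97521020e-03 -9.99975277e-01]]
top cover_front 0.95 [157.8 303.6] [ 0.7137 -0.0696  0.    ]
top bracket 0.82 [225.9 325.3] [ 0.5245 -0.1163  0.082 ]
top screw_b_grip 0.43 [209.3 327.4] [ 0.5612 -0.1192  0.107 ]
top guard_pin 0.93 [222.7 323.7] [ 0.5286 -0.1089  0.12  ]
top mark 0.64 [207.3 281.6] [ 0.578  -0.0111  0.019 ]
top mark 0.51 [285.9 375.7] [ 0.3795 -0.2461  0.019 ]
side tray_handle 0.84 [196.8 246.1] [ 0.4792 -0.027   0.105 ]
side bracket 0.97 [232.  231.9] [ 0.529  -0.1169  0.082 ]
side bracket 0.54 [220.4 364.1] [0.7238 0.136  0.082 ]
side screw_b_grip 0.39 [252.3 153.8] [ 0.4763 -0.2908  0.107 ]
side guard_pin 0.72 [217.1 234. ] [ 0.5257 -0.1041  0.12  ]
side mark 0.62 [199.8 245.9] [0.4127 0.0249 0.019 ]
side mark 0.56 [236.7 278.9] [ 0.5755 -0.0076  0.019 ]
wrist cover_front 0.91 [176.7 505.8] [ 0.7245 -0.0795  0.    ]
wrist cover_front 0.35 [200.  276.9] [ 0.47   -0.0555  0.    ]
wrist tray_handle 0.62 [202.8 278.6] [ 0.476  -0.0293  0.105 ]
wrist bracket 0.86 [270.  347.5] [ 0.5257 -0.1132  0.082 ]
wrist screw_b_grip 0.93 [282.8 394.2] [ 0.5608 -0.1198  0.107 ]
wrist guard_pin 0.67 [290.7 369. ] [ 0.5358 -0.1149  0.12  ]
wrist guard_pin 0.64 [268.  351.1] [ 0.524  -0.0911  0.12  ]
wrist spot 0.47 [161.7 364.1] [ 0.5677 -0.0278  0.019 ]
wrist mark 0.72 [141.2 381. ] [ 0.5872 -0.0103  0.019 ]
```

View pics/topz2.png

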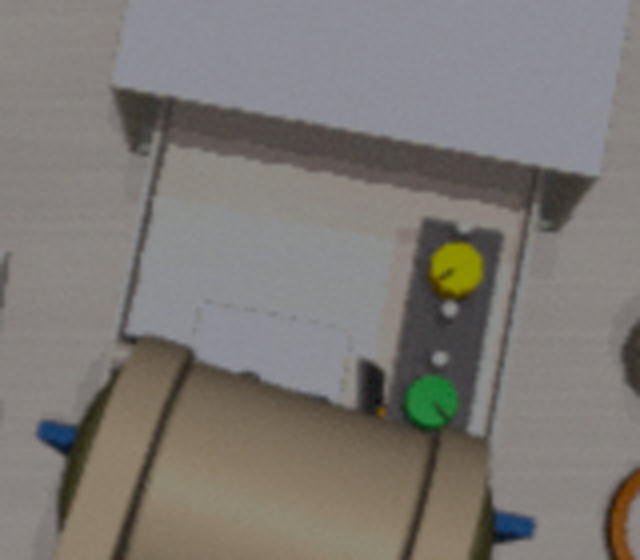

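View pics/w2.png

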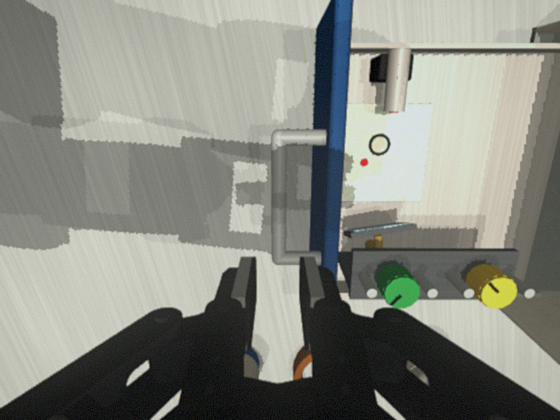

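View pics/side2.png

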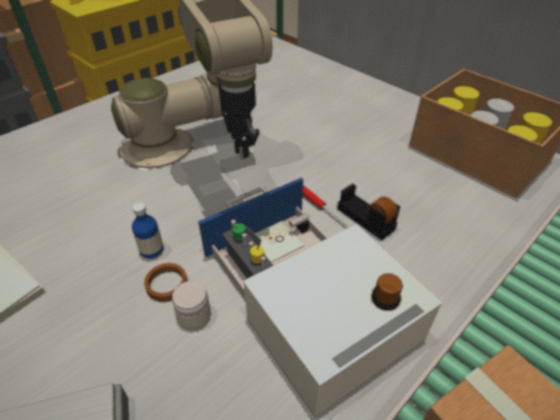

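```bash
cat >> h.py <<'E'
def spotmark(im,s,G,cam='wrist'):
    # im BGR
    r,g,b=[im[:,:,i].astype(int) for i in (2,1,0)]
    p=np.round(proj(cam,G+.1*cov()[1]-[0,0,G[2]-.019],s)).astype(int)
    m=((r-g>60)&(r-b>60)&(r>120)).astype(np.uint8)
    w=np.zeros_like(m); cv2.circle(w,(int(p[1]),int(p[0])),60,1,-1)
    n,l,st,ce=cv2.connectedComponentsWithStats(m*w)
    for i in range(1,n):
        if st[i,4]>8:
            q=atz(cam,ce[i][::-1],.019,s)
            print('red',ce[i][::-1].round(1),st[i,4],q.round(4),'rel',np.round([(q-G)@cov()[0],(q-G)@cov()[1]],4))
    d=((r+g+b<200)).astype(np.uint8)*w
    n,l,st,ce=cv2.connectedComponentsWithStats(d)
    for i in range(1,n):
        if 30<st[i,4]<900:
            c=np.array([st[i,1]+st[i,3]/2-.5,st[i,0]+st[i,2]/2-.5])
            q=atz(cam,c,.019,s)
            print('dark',c,st[i].tolist(),q.round(4),'rel',np.round([(q-G)@cov()[0],(q-G)@cov()[1]],4))
E
python3 - <<'E'
from h import *
s=env.observe(); G=np.array([.561,-.1195,.107])
spotmark(cv2.imread('pics/w2.png'),s,G)
delta([.561,-.1195,.19],38.7)
E
```

```text
red [162.1 364. ] 44 [ 0.5643 -0.0265  0.019 ] rel [-0.015   0.0919]
dark [159.5 330.5] [319, 120, 24, 80, 856] [ 0.531  -0.0171  0.019 ] rel [-0.0495  0.0945]
dark [144.5 379.5] [370, 135, 20, 20, 53] [ 0.5818 -0.0118  0.019 ] rel [-0.0007  0.1097]
shift [-74.5 103.7  37.3] spin -0.872 t 8.55 q6 -6.207080730473864
```

Request:
move_arm:
  moves:
    - [-40,50,10,-0.15]
    - [-74,104,20,-0.3]
    - [-74,104,30,-0.45]
    - [-74,104,37,-0.6]
    - [-74,104,37,-0.75]
    - [-74,104,37,-0.9]
    - [-74,104,37,-0.97]
    - [-74,104,37,-0.97]
    - [-74,104,37,-0.97]
    - [-74,104,37,-0.97]
  grip: 0.48

```text
time_s: 9.55
position: [0.5614, -0.1191, 0.1903]
tool_rot: [[-0.697, 0.717, -0.0], [0.717, 0.697, -0.0], [-0.0, -0.0, -1.0]]
ft_force: [-0.6, -0.1, -0.5]
grip_width: 0.0445
```

```bash
python3 - <<'E'
from h import *
s=env.observe(); shot('wrist','w3.png'); print(s['position'],s['grip_width'])
for n,z in dict(screw_b_grip=.107,guard_pin=.12).items():
    for d in env.tip_of('wrist',n)[:3]: print(n,round(d['conf'],2),np.round(d['point'],1),np.round(atz('wrist',d['point'],z,s),4))
delta([.561,-.1195,.09],44.3,s)
E
```

```text
[ 0.56138948 -0.11909265  0.19032697] 0.04454341881388356
screw_b_grip 0.65 [217.2 276.2] [ 0.5604 -0.1203  0.107 ]
guard_pin 0.57 [189.2 250.3] [ 0.5325 -0.1151  0.12  ]
shift [ -0.   -0.6 100.3] spin -0.002 t 9.55 q6 -67.99333350721989
```

View pics/w3.png

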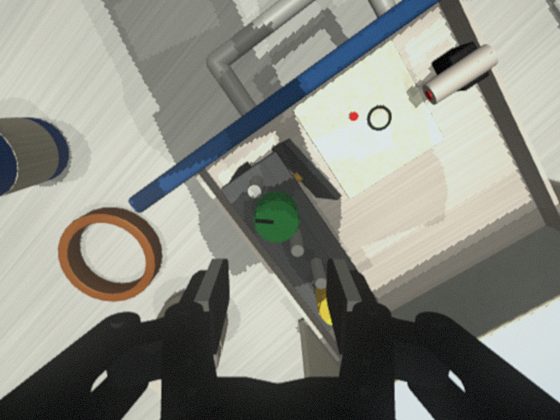

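Request:
move_arm:
  moves:
    - [0,-1,30,0]
    - [0,-1,55,0]
    - [0,-1,70,0]
    - [0,-1,80,0]
    - [0,-1,88,0]
    - [0,-1,88,0]

```text
time_s: 10.3
position: [0.5605, -0.1197, 0.1018]
tool_rot: [[-0.698, 0.716, -0.001], [0.716, 0.698, 0.0], [0.001, -0.0, -1.0]]
ft_force: [-0.3, 0.2, 0.2]
grip_width: 0.0445
```

Request:
move_arm:
  moves:
    - [0,0,5,0]
    - [0,0,11,0]
    - [0,0,11,0]

```text
time_s: 10.6
position: [0.5604, -0.1197, 0.0908]
tool_rot: [[-0.698, 0.716, -0.001], [0.716, 0.698, 0.0], [0.001, -0.0, -1.0]]
ft_force: [-0.4, 0.5, 0.1]
grip_width: 0.0444
```

Request:
move_arm:
  moves:
    - [0,0,0,0]
    - [0,0,0,0]
    - [0,0,0,0]
    - [0,0,0,0]
  grip: 0.8
  grip_force: 30

```text
time_s: 11.0
position: [0.5608, -0.1198, 0.0916]
tool_rot: [[-0.698, 0.716, 0.0], [0.716, 0.698, -0.0], [-0.0, 0.0, -1.0]]
ft_force: [1.0, 0.6, 1.2]
grip_width: 0.029
```

Well centred (1–2 N). Turn counter-clockwise by 1.2 rad.

Request:
move_arm:
  moves:
    - [0,0,0,-0.12]
    - [0,0,0,-0.24]
    - [0,0,0,-0.36]
    - [0,0,0,-0.48]
    - [0,0,0,-0.6]
    - [0,0,0,-0.72]
    - [0,0,0,-0.84]
    - [0,0,0,-0.96]
    - [0,0,0,-1.08]
    - [0,0,0,-1.2]
    - [0,0,0,-1.2]
    - [0,0,0,-1.2]

```text
time_s: 12.2
position: [0.561, -0.1186, 0.0916]
tool_rot: [[-0.92, -0.392, 0.001], [-0.392, 0.92, 0.002], [-0.002, 0.001, -1.0]]
ft_force: [2.3, 7.1, 2.2]
grip_width: 0.0292
```

```bash
python3 - <<'E'
from h import *
s=env.observe();im=shot('wrist','w4.png'); print(s['position'],s['ft_force'],s['q'][5])
spotmark(im[:,:,::-1],s,np.array([.5608,-.1198,.107]))
E
```

```text
[ 0.56100583 -0.11859156  0.09156269] [2.25365962 7.12398117 2.2330874 ] -136.94701144537015
red [280.4 408.3] 92 [ 0.5644 -0.0179  0.019 ] rel [-0.0164  0.1007]
```

View pics/w4.png

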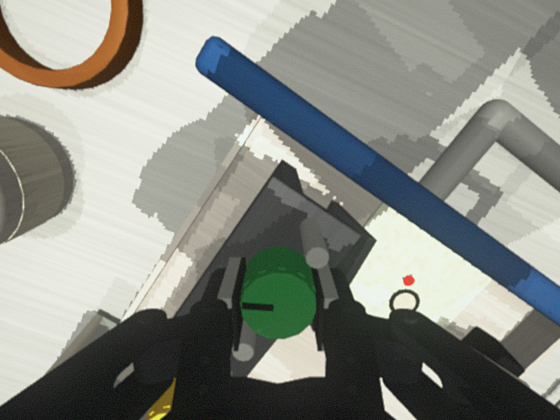

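```bash
python3 - <<'E'
from h import *
s=env.observe();G=np.array([.5608,-.1198,.107]); X,Y,_=*cov(),0
for n,c in (('mark',(300.5,404.5)),('spot',(280.4,408.3))):
    q=atz('wrist',c,.019,s)-G; x,y=q@X,q@Y; print(n,x,y,'r',np.hypot(x,y),'ang',np.arctan2(x,y))
delta([.5608,-.1198,.0916],44.3,s)
E
```

```text
mark -0.0026650808921910795 0.10904616558412775 r 0.10907872792053878 ang -0.024435067856474823
spot -0.01644392692267481 0.1007108821893149 r 0.1020445222635117 ang -0.1618503322913735
shift [ 0.6 -1.1 -0.1] spin 1.2 t 12.25 q6 -136.93755196979595
```

Request:
move_arm:
  moves:
    - [0,0,0,0]
    - [0,0,0,0]
    - [0,0,0,0]
    - [0,0,0,0.12]
    - [0,0,0,0.24]
    - [0,0,0,0.36]
    - [0,0,0,0.48]
    - [0,0,0,0.6]
    - [0,0,0,0.72]
    - [0,0,0,0.84]
    - [0,0,0,0.96]
    - [0,0,0,1.08]
    - [0,0,0,1.2]
    - [0,0,0,1.2]
  grip: 0.48

```text
time_s: 13.65
position: [0.5606, -0.12, 0.0913]
tool_rot: [[-0.697, 0.717, -0.0], [0.717, 0.697, -0.0], [-0.0, -0.0, -1.0]]
ft_force: [1.1, -0.5, -0.0]
grip_width: 0.0446
```

Request:
move_arm:
  moves:
    - [0,0,0,0]
    - [0,0,0,0]
    - [0,0,0,0]
    - [0,0,0,0]
    - [0,0,0,-0.12]
    - [0,0,0,-0.24]
    - [0,0,0,-0.36]
    - [0,0,0,-0.48]
    - [0,0,0,-0.6]
    - [0,0,0,-0.72]
    - [0,0,0,-0.84]
    - [0,0,0,-0.96]
    - [0,0,0,-1.06]
    - [0,0,0,-1.06]
    - [0,0,0,-1.06]
  grip: 0.8

```text
time_s: 15.15
position: [0.561, -0.1187, 0.0915]
tool_rot: [[-0.966, -0.26, 0.001], [-0.26, 0.966, 0.002], [-0.001, 0.001, -1.0]]
ft_force: [2.7, 5.0, 2.1]
grip_width: 0.0289
```

Request:
move_arm:
  moves:
    - [0,0,0,0]
    - [0,0,0,0]
    - [0,0,0,0]
    - [0,0,-40,0]
    - [0,0,-80,0]
    - [0,0,-100,0]
    - [0,0,-100,0]
  grip: 0.48

```text
time_s: 15.85
position: [0.5617, -0.1204, 0.1944]
tool_rot: [[-0.966, -0.259, 0.005], [-0.259, 0.966, -0.003], [-0.005, -0.004, -1.0]]
ft_force: [-0.3, -0.2, -0.0]
grip_width: 0.0447
```

```bash
python3 - <<'E'
from h import *
s=env.observe();im=shot('wrist','w5.png')
spotmark(im[:,:,::-1],s,np.array([.5608,-.1198,.107]))
G=np.array([.5608,-.1198,.107])
print(G+.08*cov()[0])
# cw: start yaw = 78.7+34.4
delta(G+.08*cov()[0]+[0,0,.19-.107],113.1,s)
E
```

```text
red [217.8 386.6] 47 [ 0.5648 -0.0106  0.019 ] rel [-0.0175  0.1079]
dark [177. 388.] [373, 170, 31, 15, 157] [ 0.5263 -0.0235  0.019 ] rel [-0.0527  0.0876]
dark [213. 324.] [310, 180, 29, 67, 575] [ 0.576 -0.071  0.019] rel [0.0053 0.0509]
dark [270.  333.5] [328, 260, 12, 21, 129] [ 0.6321 -0.0432  0.019 ] rel [0.0549 0.0891]
dark [279.5 359. ] [350, 271, 19, 18, 193] [ 0.6356 -0.0144  0.019 ] rel [0.0527 0.118 ]
[ 0.63924917 -0.13547569  0.107     ]
shift [-71.  -34.7   4.8] spin -0.141 t 15.85 q6 -128.91304818274574
```

View pics/w5.png

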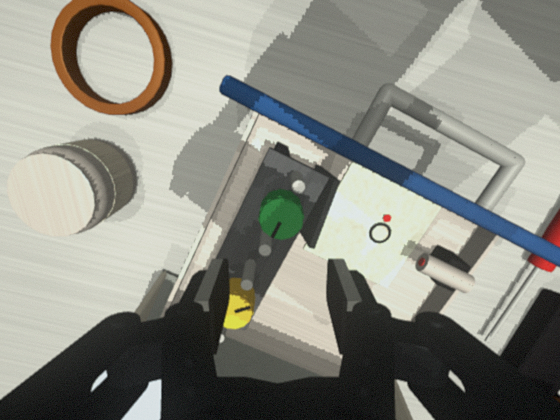

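Request:
move_arm:
  moves:
    - [-35,-17,3,-0.07]
    - [-71,-35,5,-0.14]
    - [-71,-35,5,-0.14]
    - [-71,-35,5,-0.14]
    - [-71,-35,5,-0.14]

```text
time_s: 16.4
position: [0.6374, -0.135, 0.1854]
tool_rot: [[-0.92, -0.391, -0.002], [-0.391, 0.92, 0.001], [0.002, 0.001, -1.0]]
ft_force: [0.4, 0.0, 0.2]
grip_width: 0.0444
```

```bash
python3 - <<'E'
from h import *
G=np.array([.5608,-.1198,.107]);X,Y=cov()
s=env.observe();im=shot('wrist','w6.png'); print(s['position'],s['qvel'].max())
r=im.astype(int); m=((r[:,:,0]>110)&(r[:,:,1]>90)&(r[:,:,2]<40)).astype(np.uint8)
n,l,st,ce=cv2.connectedComponentsWithStats(m)
for i in range(1,n):
    if st[i,4]>300: print(ce[i],st[i],atz('wrist',ce[i][::-1],.115,s))
for d in env.tip_of('wrist','screw_b_grip')[:3]: print(round(d['conf'],2),np.round(d['point'],1),np.round(atz('wrist',d['point'],.107,s),4))
spotmark(im[:,:,::-1],s,G)
delta(G+.08*X+[0,0,.0915-.107],113.1,s)
E
```

```text
[ 0.63744399 -0.13496322  0.18540369] 0.09947784181195181
0.96 [118.3 349.2] [ 0.5582 -0.1205  0.107 ]
0.38 [185.9 423. ] [ 0.5778 -0.0563  0.107 ]
red [170.  434.9] 61 [ 0.5646 -0.0105  0.019 ] rel [-0.0177  0.108 ]
dark [150.5 376.5] [356, 124, 42, 54, 785] [ 0.5697 -0.0677  0.019 ] rel [-0.0014  0.0528]
dark [186.5 418.5] [414, 177, 10, 20, 33] [ 0.5839 -0.0165  0.019 ] rel [0.0024 0.1058]
shift [-1.6 -1.3 93.9] spin -0.001 t 16.4 q6 -135.35878384512043
```

View pics/w6.png

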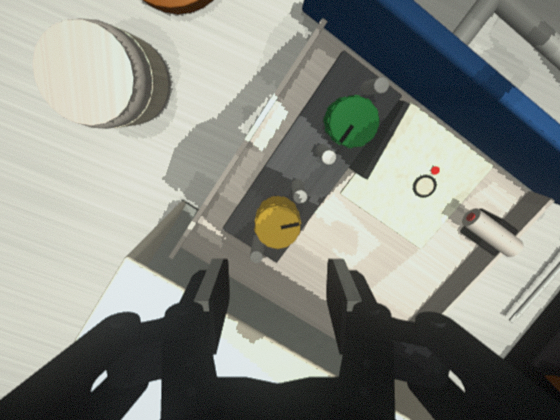

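```bash
python3 - <<'E'
from h import *
G=np.array([.5608,-.1198,.107]);X,Y=cov();s=env.observe()
print('yellow',atz('wrist',(224.5,277.5),.12,s),'green',atz('wrist',(121,353),.12,s))
for n,c in (('mark',(186.5,424.5)),('spot',(170,434.9))):
    q=atz('wrist',c,.019,s)-G; x,y=q@X,q@Y; print(n,x,y,'r',np.hypot(x,y),'ang',np.arctan2(x,y))
E
```

```text
yellow [ 0.63651228 -0.13595247  0.12      ] green [ 0.55948817 -0.12028914  0.12      ]
mark -0.00037407545493052974 0.11071109593894661 r 0.11071172790833238 ang -0.0033788305337715953
spot -0.01737064715011 0.10823521694411656 r 0.10962026076120053 ang -0.1591327892233038
```

Request:
move_arm:
  moves:
    - [-1,-1,30,0]
    - [-1,-1,55,0]
    - [-1,-1,70,0]
    - [-1,-1,82,0]
    - [-1,-1,90,0]
    - [-1,-1,94,0]
    - [-1,-1,94,0]

```text
time_s: 17.2
position: [0.6396, -0.1357, 0.0924]
tool_rot: [[-0.92, -0.391, 0.0], [-0.391, 0.92, -0.0], [-0.0, -0.0, -1.0]]
ft_force: [0.5, 0.8, 0.5]
grip_width: 0.044
```

Request:
move_arm:
  moves:
    - [0,0,0,0]
    - [0,0,0,0]
    - [0,0,0,0]
    - [0,0,0,0]
  grip: 0.8

```text
time_s: 17.6
position: [0.6401, -0.1347, 0.0934]
tool_rot: [[-0.92, -0.392, 0.002], [-0.392, 0.92, 0.001], [-0.002, 0.0, -1.0]]
ft_force: [0.8, 4.6, 2.4]
grip_width: 0.0286
```

Request:
move_arm:
  moves:
    - [0,0,0,0.12]
    - [0,0,0,0.24]
    - [0,0,0,0.36]
    - [0,0,0,0.48]
    - [0,0,0,0.6]
    - [0,0,0,0.72]
    - [0,0,0,0.84]
    - [0,0,0,0.96]
    - [0,0,0,1.08]
    - [0,0,0,1.2]
    - [0,0,0,1.2]
    - [0,0,0,1.2]

```text
time_s: 18.8
position: [0.64, -0.1354, 0.0934]
tool_rot: [[-0.701, 0.713, 0.002], [0.713, 0.701, 0.0], [-0.001, 0.001, -1.0]]
ft_force: [-1.7, 3.2, 6.6]
grip_width: 0.0291
```

```bash
python3 - <<'E'
from h import *
G=np.array([.5608,-.1198,.107])
s=env.observe();im=shot('wrist','w7.png')
spotmark(im[:,:,::-1],s,G)
E
```

```text
dark [ 12.  359.5] [341, 0, 38, 25, 223] [ 0.5854 -0.0149  0.019 ] rel [0.0036 0.1077]
```

Request:
move_arm:
  moves:
    - [0,0,0,0]
    - [0,0,0,0]
    - [0,0,0,0]
    - [0,0,0,-0.12]
    - [0,0,0,-0.24]
    - [0,0,0,-0.36]
    - [0,0,0,-0.48]
    - [0,0,0,-0.6]
    - [0,0,0,-0.72]
    - [0,0,0,-0.84]
    - [0,0,0,-0.96]
    - [0,0,0,-1.08]
    - [0,0,0,-1.2]
    - [0,0,0,-1.2]
  grip: 0.48

```text
time_s: 20.25
position: [0.6396, -0.1359, 0.0922]
tool_rot: [[-0.92, -0.393, -0.0], [-0.393, 0.92, -0.0], [0.0, -0.0, -1.0]]
ft_force: [0.4, 0.3, -0.2]
grip_width: 0.0442
```

View pics/w7.png

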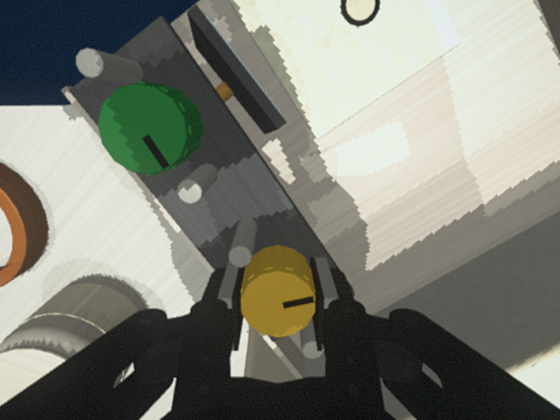

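Request:
move_arm:
  moves:
    - [0,0,0,0]
    - [0,0,0,0]
    - [0,0,0,0]
    - [0,0,0,0]
    - [0,0,0,0.12]
    - [0,0,0,0.24]
    - [0,0,0,0.36]
    - [0,0,0,0.48]
    - [0,0,0,0.6]
    - [0,0,0,0.72]
    - [0,0,0,0.84]
    - [0,0,0,0.96]
    - [0,0,0,1.08]
    - [0,0,0,1.2]
    - [0,0,0,1.2]
    - [0,0,0,1.2]
  grip: 0.8

```text
time_s: 21.85
position: [0.6398, -0.1348, 0.0925]
tool_rot: [[-0.698, 0.716, 0.0], [0.716, 0.698, 0.001], [0.001, 0.001, -1.0]]
ft_force: [0.0, 6.6, 4.4]
grip_width: 0.0292
```

Request:
move_arm:
  moves:
    - [0,0,0,0]
    - [0,0,0,0]
    - [0,0,0,0]
    - [0,0,-40,0]
    - [0,0,-80,0]
    - [0,0,-100,0]
    - [0,0,-100,0]
    - [0,0,-100,0]
  grip: 0.48

```text
time_s: 22.65
position: [0.6394, -0.1359, 0.1917]
tool_rot: [[-0.698, 0.716, -0.001], [0.716, 0.698, -0.0], [0.0, -0.0, -1.0]]
ft_force: [-0.2, -0.5, -1.4]
grip_width: 0.0448
```

```bash
python3 - <<'E'
from h import *
G=np.array([.5608,-.1198,.107])
s=env.observe();im=shot('wrist','w8.png')
spotmark(im[:,:,::-1],s,G)
p=proj('wrist',G+.11*cov()[1]-[0,0,.088],s).astype(int); print(p)
r0=max(0,p[0]-60);c0=max(0,p[1]-70); cv2.imwrite('pics/w8z.png',cv2.resize(im[r0:r0+120,c0:c0+140,::-1],None,fx=5,fy=5,interpolation=cv2.INTER_NEAREST)); print(r0,c0)
E
```

```text
red [ 37.6 332.6] 81 [ 0.5827 -0.0129  0.019 ] rel [0.0005 0.1091]
dark [ 37.  333.5] [322, 24, 24, 27, 125] [ 0.5829 -0.0121  0.019 ] rel [0.0005 0.1099]
[ 36 333]
0 263
```

View pics/w8z.png

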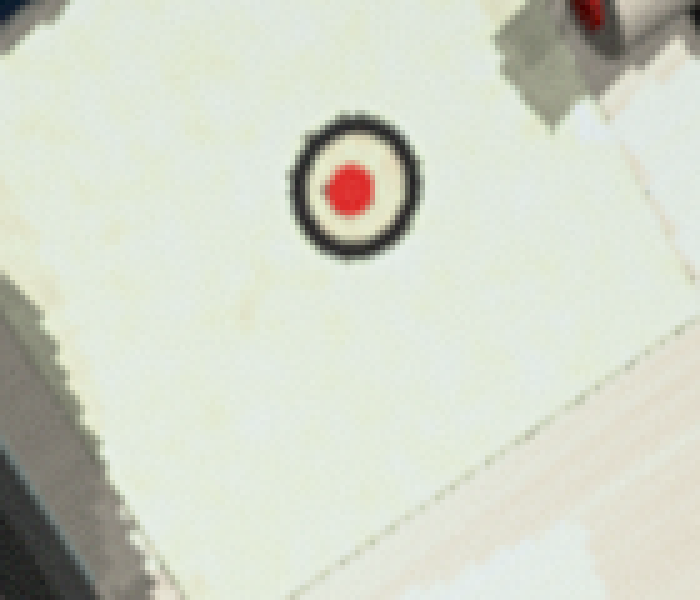

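Request:
move_arm:
  moves:
    - [0,0,-40,0]
    - [0,0,-80,0]
    - [40,0,-110,0]
    - [80,0,-110,0]
    - [120,0,-110,0]
    - [160,0,-110,0]
    - [160,0,-110,0]
    - [160,0,-110,0]

```text
time_s: 23.5
position: [0.5276, -0.0209, 0.3016]
tool_rot: [[-0.699, 0.715, -0.001], [0.715, 0.699, 0.0], [0.001, -0.001, -1.0]]
ft_force: [0.3, 0.2, 0.4]
grip_width: 0.0441
```

```bash
python3 - <<'E'
from h import *
G=np.array([.5608,-.1198,.107])
s=env.observe();im=shot('wrist','w9.png');shot('side','side9.png');shot('top','top9.png')
print(s['position'],s['ft_force'],np.abs(s['qvel']).max())
spotmark(im[:,:,::-1],s,G)
for cam in('wrist','side','top'):
  for n,z in dict(tray_handle=.105,screw_b_grip=.107,bracket=.082,screwdriver=0,tape_roll=0,spray_bottle=0,tin=0,dispenser=0).items():
    for d in env.tip_of(cam,n)[:1]: print(cam,n,round(d['conf'],2),np.round(atz(cam,d['point'],z,s),3))
E
```

```text
[ 0.52756362 -0.02086738  0.30157368] [0.25220088 0.22200742 0.3711785 ] 1.8301342588966045
red [192.5 313.4] 31 [ 0.5828 -0.0129  0.019 ] rel [0.0007 0.1091]
dark [160.5 353. ] [349, 156, 9, 10, 40] [0.5885 0.0497 0.019 ] rel [-0.006   0.1717]
wrist screw_b_grip 0.79 [ 0.558 -0.118  0.107]
wrist bracket 0.75 [ 0.525 -0.107  0.082]
wrist screwdriver 0.83 [0.578 0.161 0.   ]
wrist tape_roll 0.94 [ 0.488 -0.291  0.   ]
wrist spray_bottle 0.64 [ 0.371 -0.255  0.   ]
wrist tin 0.53 [ 0.56  -0.164  0.   ]
wrist dispenser 0.96 [0.681 0.219 0.   ]
side tray_handle 0.73 [ 0.477 -0.036  0.105]
side screw_b_grip 0.56 [ 0.568 -0.122  0.107]
side bracket 0.82 [ 0.52  -0.115  0.082]
side screwdriver 0.74 [ 0.573  0.169 -0.   ]
side tape_roll 0.7 [ 0.49  -0.293  0.   ]
side spray_bottle 0.8 [ 0.386 -0.253  0.   ]
side tin 0.9 [ 0.597 -0.3    0.   ]
side dispenser 0.75 [0.681 0.206 0.   ]
top tray_handle 0.57 [ 0.48  -0.023  0.105]
top bracket 0.57 [ 0.528 -0.112  0.082]
top screwdriver 0.73 [ 0.378 -0.253 -0.   ]
top tape_roll 0.79 [ 0.493 -0.28   0.   ]
top spray_bottle 0.74 [ 0.381 -0.256  0.   ]
top tin 0.63 [ 0.607 -0.292  0.   ]
top dispenser 0.78 [0.679 0.212 0.   ]
```

View pics/w9.png

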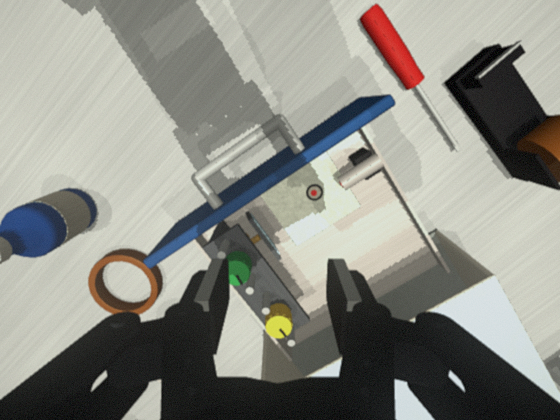

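View pics/side9.png

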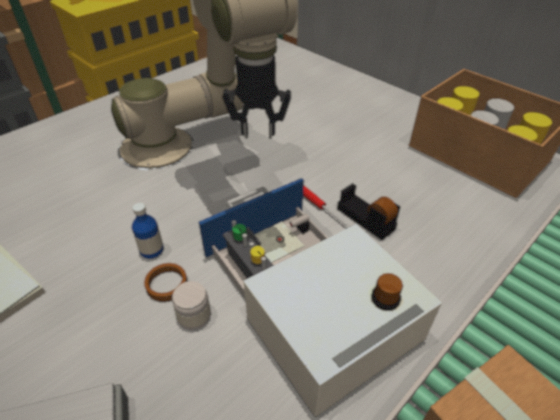

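```bash
python3 - <<'E'
from h import *
print(env.close_job())
E
```

```text
the job is handed in; nothing more can be done
None
```

I pulled the tray out until it hit its stop (the pull force rose to about 30 N), backed off and released the handle. I then turned the green knob about 2.26 rad counter-clockwise and the yellow knob 2.4 rad clockwise, two grasps each. The arm then moved clear and I handed the job in at about 25 s of the 72 s; no verdict is reported.

**Last checks:**
- **Spot:** the wrist pictures show the red spot wholly inside the ring, about 1 mm from its centre against the 4 mm limit.
- **Tray:** the side and top cameras put the handle at x = 0.477 and 0.480 m. The gripper read 0.4735 m with the tray pulled against the stop, so the tray is at most a few millimetres in, within the 10 mm allowed. The spot stayed at the same bench position to within 0.2 mm when the arm withdrew.
- **Robot:** the gripper is clear of everything, with a wrist force below 1 N.
- **Other things on the bench:** each one still reads within about 10 mm of its starting position in the side camera, which is roughly the detector's own noise, and the bottle and tin are upright.

**Readings that disagreed:** in the last set, the wrist camera's tin position (confidence 0.53) and the top camera's screwdriver position were wrong. The pictures and the side camera (for both), and also the top camera for the tin and the wrist camera for the screwdriver, show them where they started. I discounted those two readings.

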